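Draw out a rolling mill's support arm and lock it at its last holes

TASK

A long strip is to be rolled next: draw the rolling mill's telescopic support arm out, with the brass snap buttons squeezed in to get past the middle holes, until both buttons snap out through the last pair of holes (the pair nearest the mill). Prove the lock with a steady tug outwards and then a steady push back towards the mill, about 15 N for half a second each, and let go. Work by feel, since more than 20 N on the snapped-out buttons strains their spring clip, and leave the other tools where they lie.

Things in the scene. Friction and masses are not known exactly. Their poses are not given: they have to be found in the camera images.
- rolling_mill: grey bench rolling mill, teal gear cover, 230 x 150 mm foot, 300 mm high, bolted down. Origin: centre of the foot's underside, z up. Towards its -y a level 25 mm square rail runs out at x = 0, axis 65 mm above the bench, from the frame's face (y = -67 mm) to y = -262 mm; the support arm slides on it. Drawing the arm out moves it along the mill's -y.
- support_arm: outfeed support arm: grey square tube, 32 mm outside, sliding on the rail along y with about 2 N drag; axes parallel to the mill's. Flush in both upright sides (+x, -x) sit alloy index strips with three 12 mm holes 36 mm apart. Origin: on the tube's axis, 65 mm above the bench, at the nominal LAST hole pair (nearest the mill); the others at y = -36 and -72 mm. Tube from y = +38 to -176 mm.
- middle_holes (a point): point on the tube's axis at the nominal middle hole pair; travels with the arm. The strips were set by hand: all their holes lie up to 6 mm off nominal along the tube, differently each time, so find them by feel. At the start the buttons are tucked in between the first and middle holes, 49 to 59 mm short of the nominal last holes.
- roller_top (a point): top middle of the black roller at the arm's far end, at the arm's y = -152 mm and 75 mm above the tube's axis; roller and fork are 120 mm wide along x. It travels with the arm.
- button_near: brass snap button on the arm's -x side, 10 mm across, round end. It sits in the rail, 240 mm from the mill's origin along -y, and springs in and out along x (under load it yields up to 1 mm along y). Origin: its tip, 22.5 mm from the tube's axis when out through a hole (6.5 mm proud of the tube), 14.5 mm when tucked in. Out, its straight sides lock the tube both ways, with 1 mm of play either way.
- button_far: the same snap button on the arm's +x side, facing the other way, at the same place along the rail. Each takes 5 N to press flush. Held flush in a hole, as by a grip across the tube there, the round ends let the tube ride over them at a pull of about 10 to 15 N; in a hole that nothing covers they spring out and lock.
- brass_strip: a flat brass strip 200 x 22 x 4 mm lying beside the support arm, not part of the job. Origin: its underside
- wire_gauge: a slotted steel wire gauge, a disc 90 mm across and 4 mm thick, lying beside the support arm, not part of the job. Origin: its underside
- oil_bottle: a small white oil bottle with a red cap, 36 mm across and 75 mm tall, standing beside the end of the support arm, not part of the job. Origin: its underside
- pliers: pliers with red handles, 150 mm long, lying flat, not part of the job. Origin: its underside
- flat_file: a flat file with a white handle, 240 mm long, lying flat, not part of the job. Origin: its underside
- hammer: a hammer lying flat, not part of the job. Origin: its underside
- bench_block: a steel bench block 64 x 64 x 19 mm, not part of the job. Origin: its underside

How it is judged:
By the outcome, as a careful person would: the job done as asked, in the order asked, and still so for the second after the job is handed in, with the robot touching nothing.
It also fails if it takes over 58 s, if anything falls off the work surface, if the arm or the gripper's body presses on something with over 40 N, if the wrist force passes 120 N, or if a joint passes its speed limit or range.

ROBOT

A 6-joint arm with a two-finger parallel gripper is mounted at the origin on the work surface. World frame = base frame: x ahead of the robot, y to its left, z up, the work surface at z = 0. Lengths are in m, angles in degrees, forces in N, time in s.
With the tool pointing down it reaches from about 0.375 to 0.75 m from the base axis. Payload 9 kg.
Tool frame: the origin (TCP) lies where the fingers leave the gripper's body, on its centre line; the fingertips stand 73 mm ahead of it and the grasp point (between the pads) lies 54 mm ahead of it (robot.tip_reach is the distance from the TCP to the fingertips, in m); z points along the fingers, y is the direction in which the jaws open and shut (so a half turn about z gives the same grasp; the last joint's range is limited). The gripper opens to 85 mm and grips with 20 to 120 N. Pads are 22 mm wide; open, the fingers measure 114 mm over their backs; the gripper's body (76 mm by 85 mm) begins 54 mm behind the grasp point. The pads swing forward as they close: fully open they stand 13 mm farther back than shut.
Start: joints at [63.616, 5.964, 5.575, 89.605, 0, 77.527], TCP at [0.144, 0.582, 0.304] pointing down, gripper open.
Joint ranges: [-171.21, 171.21], [-48.23, 106.86], [-62.78, 66.21], [-105.2, 120.99], [-86.42, 89.51], [-180, 180]. Speed limits (degrees/s): [127.2, 127.2, 147.25, 180, 180, 180].

INTERFACE

Orientations are given as [roll, pitch, yaw] about the fixed x, y, z axes, in that order (R = Rz(yaw) Ry(pitch) Rx(roll)).
In Python, from plant import robot gives the robot as it stands. Calls block until the motion is done:
- robot.move_pose(position, orientation): joint-space move of the TCP to a pose.
- robot.line_to(position, vel=0.15, rotation=None, guard=None): straight line of the TCP; rotation=None keeps the orientation; vel is the mean speed in m/s. With guard (N) it stops when the force on the tool has changed by that much, and returns True; else False.
- robot.goto_joints(angles): joint-space move.
- robot.set_gripper(opening): finger opening in m; the grip force is fixed at half the most; returns when the fingers have stopped.
- robot.pause(seconds).
- robot.ik(position, orientation): joint angles nearest the present ones, or None.
- robot.observe(): the state.
- robot.grab_frame(name): name is "side" or "top" or "wrist"; returns the picture (400x640x3 uint8, blue, green, red); there is no depth.
- robot.get_calibration(name): a dict with "vertical_fov" (degrees; the focal length in pixels is half the picture's height over the tangent of half this angle, whatever the lens; pixels are square), "cx", "cy" (the principal point, pixels), "rvec" (rotation vector, rad) and "tvec" (3), from world to camera coordinates, as OpenCV has them. Camera axes: x right, y down, z forward; pixel columns grow to the right and rows downward; lengths in m; the calibration is good to about 2 mm. A picture is of the moment at which its call begins: read the wrist's pose just before it. get_calibration takes no time and is no camera call; for the wrist camera it gives the pose at the moment of the call.
A pose or a line that the arm cannot do raises robot.IKError and nothing moves.
- robot.job_done(): hands the job in, once; it reports no verdict.
The state is a dict: "time": time; "q": joint angles; "qvel": joint speeds; "joint_torque": joint torques, N m; "tool_pos": TCP position; "tcp_rot": TCP orientation; "ft_force": force on the tool from outside, world axes, zero at the start; "torque": the same for the moment, N m; "gripper_width": finger opening in m.
Only numpy, scipy, OpenCV 4.12 (cv2) and the standard library are available. Lean on these libraries where they do the work, as an engineer would, in place of code of your own. Each camera call takes 0.05 s, during which the arm holds its last target. There are 200 camera calls.

## Working session

There is one attempt and no reset: what is moved stays moved. The work goes in short steps, each a Python script; the robot and the scene stay as the last script left them, time stands still between calls to the robot, and variables do not carry over. Pictures are saved under pics/ and viewed, about 8 in all and at most 12, crops included, and the job is handed in when it is done.

```bash
mkdir -p pics; ls; python3 - <<'E'
from plant import robot
import cv2
for n in("side","top"):
    cv2.imwrite(f"pics/{n}0.png",robot.grab_frame(n)); print(n,robot.get_calibration(n))
s=robot.observe(); print(s)
E
```

```text
pics
side {'vertical_fov': 54.92466703060276, 'cx': 315.737295551495, 'cy': 202.7851101403272, 'rvec': array([ 0.96663318, -2.5220265 ,  1.00793463]), 'tvec': array([0.38496543, 0.3733985 , 0.70974624])}
top {'vertical_fov': 57.586328268424595, 'cx': 313.7141637448034, 'cy': 207.02547839611583, 'rvec': array([ 2.12619262, -2.16073582,  0.17177557]), 'tvec': array([-0.02860515,  0.55560679,  0.94566465])}
{'time': 0.1, 'q': array([6.36167316e+01, 5.99600169e+00, 5.53171760e+00, 8.96050842e+01,
       7.46076377e-04, 7.75281156e+01]), 'qvel': array([ 0.01325957, -0.09019734,  0.23046535,  0.033791  ,  0.0124262 ,
       -0.06022636]), 'joint_torque': array([ 7.58312963e-03, -5.58209109e+01,  5.04719245e+01,  1.31315427e-02,
       -2.42989599e-04,  8.44104051e-06]), 'tool_pos': array([0.14412846, 0.58221117, 0.30319376]), 'tcp_rot': array([-1.79932430e+02, -1.57092681e-02,  1.66088606e+02]), 'ft_force': array([-0.48538282, -0.42746276, -0.65301289]), 'torque': array([ 0.06102465,  0.03199966, -0.01623376]), 'gripper_width': 0.08531652260808832}
```

View pics/top0.png

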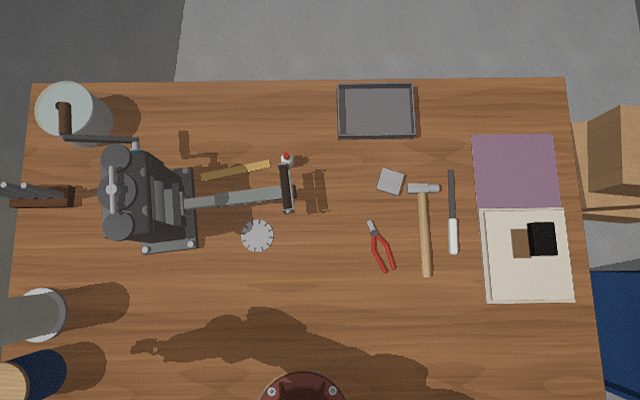

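View pics/side0.png

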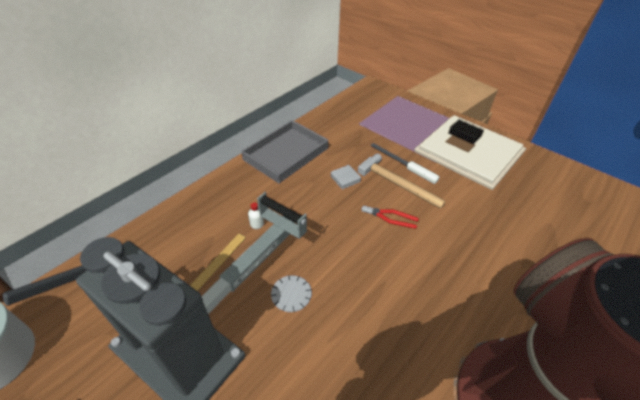

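```bash
cat > h.py <<'E'
import numpy as np, cv2
from plant import robot
def cam(c):
    f=200/np.tan(np.radians(c["vertical_fov"]/2)); K=np.array([[f,0,c["cx"]],[0,f,c["cy"]],[0,0,1]])
    return K,cv2.Rodrigues(np.array(c["rvec"]))[0],np.array(c["tvec"]).ravel()
def ray(c,uv,z):
    K,R,t=cam(c); o=-R.T@t; d=R.T@np.linalg.solve(K,[*uv,1]); return o+d*(z-o[2])/d[2]
def proj(c,p):
    K,R,t=cam(c); q=K@(R@np.array(p)+t); return q[:2]/q[2]
E
python3 - <<'E'
from h import *
c=robot.get_calibration("top")
print("tcp",proj(c,[.144,.582,.3]))
for n,uv,z in[("tubeL",(187,203),.081),("tubeR",(280,193),.081),("rol1",(285,163),.14),("rol2",(289,212),.14),("bolt",(146,250),.012),("bolt",(193,243),.012),("bolt",(188,172),.012),("bottle",(287,155),.075),("gauge",(257,236),.004)]: print(n,ray(c,uv,z))
for n in("top","side"):
    cv2.imwrite(f"pics/{n}z.png",0) if 0 else None
im=cv2.imread("pics/top0.png")[140:265,95:330]; cv2.imwrite("pics/topz.png",cv2.resize(im,None,fx=3.4,fy=3.4,interpolation=2))
s=robot.observe()
for y in(90,-90,80,-80): print(y,robot.ik([.5,.2,.35],[180,0,y]))
print(robot.get_calibration("wrist"))
E
```

```text
tcp [-19.72637569 412.14276581]
tubeL [0.56503502 0.2934913  0.081     ]
tubeR [0.58784135 0.05062231 0.081     ]
rol1 [0.65220703 0.0328689  0.14      ]
rol2 [0.52864635 0.02363774 0.14      ]
bolt [0.44770317 0.42494736 0.012     ]
bolt [0.46479626 0.29667028 0.012     ]
bolt [0.6662763  0.31780438 0.012     ]
bottle [0.6927095  0.03211475 0.075     ]
gauge [0.48187226 0.12169862 0.004     ]
90 [ 7.87584375 -3.88454876  0.42873337 94.31328213  0.         97.87584375]
-90 [  7.87584375  -3.88454876   0.42873337  94.31328213   0.
 -82.12415625]
80 [  7.87584375  -3.88454876   0.42873337  94.31328213   0.
 107.87584375]
-80 [  7.87584375  -3.88454876   0.42873337  94.31328213   0.
 -92.12415625]
{'vertical_fov': 68.45974255025169, 'cx': 320.97192801306676, 'cy': 202.56108660156633, 'rvec': array([-2.29229923, -1.79396779, -0.24966244]), 'tvec': array([-0.59891913, -0.03592793,  0.37810882])}
```

View pics/topz.png

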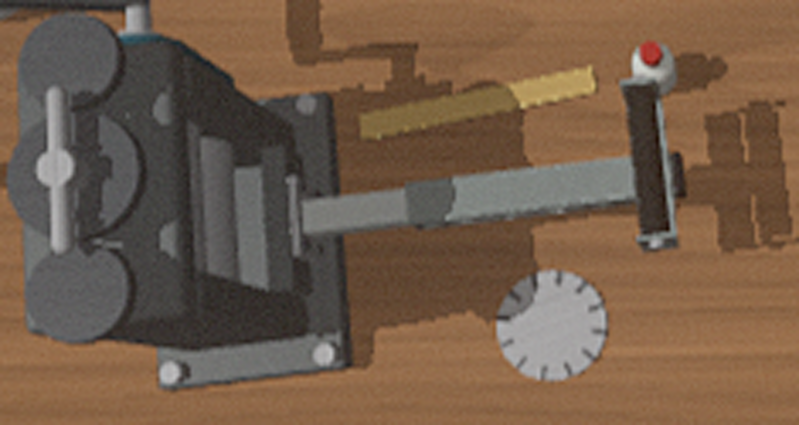

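```bash
python3 - <<'E'
from h import *
a=np.radians(63.6)
robot.move_pose([.45*np.cos(a),.45*np.sin(a),.42],[180,0,166])
a=np.radians(13)
robot.move_pose([.45*np.cos(a),.45*np.sin(a),.42],[180,0,95.4])
robot.move_pose([.575,.10,.33],[180,0,95.4])
c=robot.get_calibration("wrist"); im=robot.grab_frame("wrist"); cv2.imwrite("pics/w1.png",im)
np.save("w1.npy",c,allow_pickle=True)
K,R,t=cam(c); print("cam",-R.T@t, R[2]); s=robot.observe(); print(s["time"],s["tool_pos"],s["tcp_rot"],s["q"],s["ft_force"])
E
```

```text
cam [0.56824671 0.16995466 0.40014114] [ 0.0252645  -0.27490218 -0.96114021]
3.1583 [0.57433342 0.10065625 0.33186394] [1.79909087e+02 1.10818258e-02 9.54674115e+01] [-2.90247704e+00  3.36476072e+00  5.75763892e+00  9.23013205e+01
  2.26978598e-03  8.16301045e+01] [-0.05600733  0.39905415  0.0473207 ]
```

View pics/w1.png

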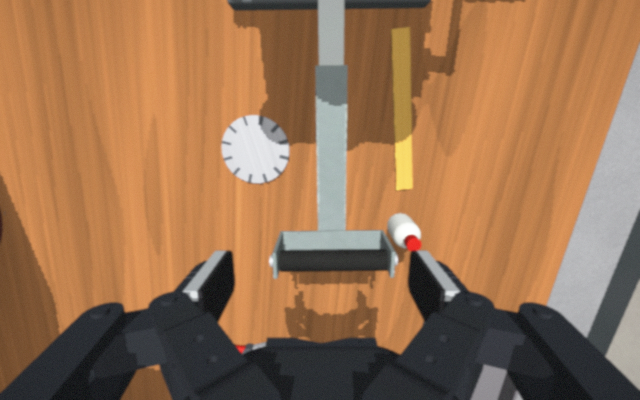

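```bash
python3 - <<'E'
from h import *
c=np.load("w1.npy",allow_pickle=True).item(); im=cv2.imread("pics/w1.png")
# tube is greyish (low b-r difference), wood is orange
m=((im[:,:,2].astype(int)-im[:,:,0])<25)
P=[]
for v in range(75,225,10):
    r=m[v,300:365]; u=np.where(r)[0]+300
    # run containing 331
    l=331
    while m[v,l-1]: l-=1
    q=331
    while m[v,q+1]: q+=1
    a,b=ray(c,(l-.5,v),.081),ray(c,(q+.5,v),.081); P.append((a+b)[:2]/2); print(v,l,q,np.round(np.linalg.norm(a-b)*1e3,1),P[-1])
P=np.array(P); k=np.polyfit(P[:,1],P[:,0],1); print("x=",k,"yaw",np.degrees(np.arctan(-k[0])))
g=cv2.cvtColor(im,cv2.COLOR_BGR2GRAY).astype(int)
print("col331",g[55:80,331]); print(g[225:280,331])
for n,uv,z in[("tube end top",(331,66),.081),("roller near edge",(331,249),.14),("roller far",(331,271),.14),("rolL",(277,258),.135),("rolR",(391,258),.135)]: print(n,ray(c,uv,z))
E
```

```text
75 316 346 31.1 [0.57395133 0.21232494]
85 316 346 31.4 [0.57493282 0.20300323]
95 316 346 31.7 [0.57593167 0.1935167 ]
105 316 346 32.0 [0.57694834 0.18386093]
115 316 346 32.3 [0.57798331 0.17403135]
125 316 346 32.5 [0.57903708 0.16402322]
135 316 346 32.8 [0.58011016 0.15383164]
145 317 346 32.1 [0.58173538 0.14350255]
155 317 345 31.3 [0.58231657 0.13287757]
165 317 345 31.6 [0.5834509  0.12210431]
175 318 345 30.8 [0.58515428 0.1111786 ]
185 318 344 30.0 [0.58578506 0.0999369 ]
195 317 344 31.4 [0.58642795 0.08847709]
205 318 344 30.6 [0.58821054 0.07690109]
215 318 344 30.9 [0.58945926 0.06504143]
x= [-0.10483706  0.59627818] yaw 5.984858697481731
col331 [175 175 172 174 175 173 174 170 174 163 143 124 118 117 122 122 117 118
 117 118 117 118 118 116 119]
[181 181 183 180 175 165 169 175 179 180 179 181 179 180 179 178 182 179
 180 176 181 179 176 163 123  76  49  47  51  50  52  53  53  51  53  56
  55  53  53  53  51  49  46  41  42  55  79  97 106 106 104 104 102 102
 103]
tube end top [0.57308327 0.22057714 0.081     ]
roller near edge [0.58915499 0.05008848 0.14      ]
roller far [0.59163239 0.02655984 0.14      ]
rolL [0.53723818 0.03296736 0.135     ]
rolR [0.64981222 0.04381291 0.135     ]
```

```bash
cat >> h.py <<'E'
yaw=5.7; d=np.array([np.sin(np.radians(yaw)),-np.cos(np.radians(yaw)),0]); n=np.array([-d[1],d[0],0])
ROT=[180,0,90+yaw]
def axis(y,z): return np.array([.5963-.1048*y,y,z])
def F():
    f=np.mean([robot.observe()["ft_force"] for _ in range(3)],0); return f
def rep(tag):
    s=robot.observe(); f=s["ft_force"]; p=s["tool_pos"]
    print(f"{tag} t={s['time']:.2f} p={np.round(p,4)} along={p@d:.4f} F_d={f@d:.2f} F_n={f@n:.2f} Fz={f[2]:.2f} w={s['gripper_width']:.4f}"); return p,f
E
python3 - <<'E'
from h import *
robot.move_pose(axis(.12,.20),ROT)
print("hit",robot.line_to(axis(.12,.115),vel=.12,guard=8)); rep("down")
robot.set_gripper(0.0); p,f=rep("grip")
p0=p.copy()
h=robot.line_to(p0+.004*d,vel=.012,guard=7); p,f=rep(f"4mm {h}")
if not h:
    h=robot.line_to(p0+.034*d,vel=.012,guard=6); p,f=rep(f"draw {h}")
print("moved",(p-p0)@d)
E
```

```text
hit False
down t=4.61 p=[0.5843 0.1199 0.1161] along=-0.0613 F_d=-0.11 F_n=0.04 Fz=0.25 w=0.0854
grip t=5.15 p=[0.5837 0.12   0.1155] along=-0.0614 F_d=0.82 F_n=-3.22 Fz=5.31 w=0.0308
4mm True t=5.39 p=[0.5837 0.1193 0.1155] along=-0.0608 F_d=-1.04 F_n=1.39 Fz=4.46 w=0.0312
moved 0.0006514234136143868
```

```bash
python3 - <<'E'
from h import *
p0,f=rep("0")
for k in range(18):
    h=robot.line_to(p0+.002*(k+1)*d,vel=.013,guard=9); p,f=rep(f"{k} {h}")
    if f@d<-6.5: break
print("moved",(p-p0)@d)
E
```

```text
0 t=5.39 p=[0.5837 0.1193 0.1155] along=-0.0608 F_d=-1.04 F_n=1.39 Fz=4.46 w=0.0312
0 False t=5.72 p=[0.5839 0.1177 0.1155] along=-0.0592 F_d=-5.15 F_n=1.09 Fz=2.79 w=0.0313
1 False t=6.02 p=[0.5842 0.1154 0.1155] along=-0.0568 F_d=-2.73 F_n=0.04 Fz=2.95 w=0.0311
2 False t=6.32 p=[0.5844 0.1133 0.1155] along=-0.0547 F_d=-3.25 F_n=0.48 Fz=1.82 w=0.0313
3 False t=6.62 p=[0.5846 0.1113 0.1155] along=-0.0527 F_d=-3.21 F_n=1.55 Fz=1.58 w=0.0313
4 False t=6.92 p=[0.5849 0.1089 0.1155] along=-0.0503 F_d=0.78 F_n=2.86 Fz=0.37 w=0.0311
5 False t=7.22 p=[0.5852 0.1058 0.1155] along=-0.0471 F_d=8.16 F_n=1.79 Fz=0.64 w=0.0310
6 False t=7.52 p=[0.5853 0.1048 0.1155] along=-0.0461 F_d=3.72 F_n=2.64 Fz=0.78 w=0.0315
7 False t=7.82 p=[0.5855 0.1036 0.1155] along=-0.0449 F_d=-1.48 F_n=4.84 Fz=0.50 w=0.0315
8 False t=8.12 p=[0.5856 0.1018 0.1155] along=-0.0431 F_d=-1.74 F_n=4.70 Fz=-0.57 w=0.0315
9 True t=8.34 p=[0.5857 0.1011 0.1155] along=-0.0425 F_d=-4.20 F_n=-0.39 Fz=3.61 w=0.0312
10 True t=8.57 p=[0.5857 0.1009 0.1155] along=-0.0422 F_d=-4.50 F_n=0.61 Fz=4.03 w=0.0316
11 True t=8.83 p=[0.5857 0.1007 0.1155] along=-0.0420 F_d=-5.03 F_n=1.09 Fz=3.50 w=0.0312
12 True t=9.13 p=[0.5857 0.1005 0.1155] along=-0.0418 F_d=-4.98 F_n=1.81 Fz=3.21 w=0.0310
13 True t=9.46 p=[0.5857 0.1003 0.1155] along=-0.0416 F_d=-4.38 F_n=0.44 Fz=4.17 w=0.0310
14 True t=9.82 p=[0.5856 0.1    0.1154] along=-0.0414 F_d=-5.20 F_n=1.20 Fz=4.42 w=0.0315
15 True t=10.20 p=[0.5857 0.0998 0.1154] along=-0.0411 F_d=-5.03 F_n=1.37 Fz=3.84 w=0.0314
16 True t=10.60 p=[0.5857 0.0996 0.1154] along=-0.0410 F_d=-4.70 F_n=1.45 Fz=3.49 w=0.0310
17 True t=11.03 p=[0.5856 0.0995 0.1154] along=-0.0408 F_d=-5.03 F_n=1.28 Fz=4.35 w=0.0313
moved 0.019986614524976267
```

```bash
python3 - <<'E'
from h import *
robot.set_gripper(.085); rep("open")
robot.line_to(axis(.10,.20),vel=.12)
c=robot.get_calibration("wrist"); im=robot.grab_frame("wrist"); np.save("w2.npy",c,allow_pickle=True)
cv2.imwrite("pics/w2.png",im); rep("")
cv2.imwrite("pics/w2z.png",cv2.resize(im[:260,200:460],None,fx=2.3,fy=2.3,interpolation=2))
h=cv2.cvtColor(im,cv2.COLOR_BGR2HSV)
print([np.round(proj(c,[*axis(.13,.065)[:2]+s*.0195*n[:2],.065])) for s in(-1,1)])
E
```

```text
open t=11.59 p=[0.5861 0.0989 0.1153] along=-0.0402 F_d=0.34 F_n=0.51 Fz=-0.38 w=0.0847
 t=12.50 p=[0.5853 0.1    0.1988] along=-0.0414 F_d=0.40 F_n=-0.90 Fz=0.25 w=0.0849
[array([293., 182.]), array([348., 183.])]
```

View pics/w2z.png

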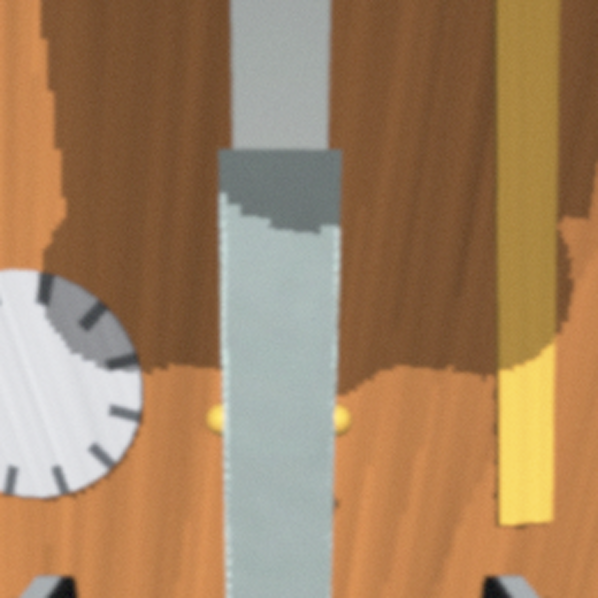

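```bash
python3 - <<'E'
from h import *
c=np.load("w2.npy",allow_pickle=True).item()
a,b=ray(c,(294.3,182.6),.065),ray(c,(348.7,182.6),.065); m=(a+b)/2; print(a,b,m,axis(m[1],0))
g=axis(m[1],.115); g[0]=(g[0]+m[0])/2
robot.line_to([g[0],g[1],.2],vel=.12); robot.line_to(g,vel=.12,guard=8); rep("down")
robot.set_gripper(0.0); p0,f=rep("grip")
for k in range(8):
    h=robot.line_to(p0+.002*(k+1)*d,vel=.013,guard=19); p,f=rep(f"{k} {h}")
    if h: break
E
```

```text
[0.56426978 0.12776606 0.065     ] [0.60262144 0.13200712 0.065     ] [0.58344561 0.12988659 0.065     ] [0.58268789 0.12988659 0.        ]
down t=13.76 p=[0.5836 0.1298 0.1158] along=-0.0712 F_d=-0.80 F_n=0.28 Fz=-0.37 w=0.0849
grip t=14.30 p=[0.5824 0.1299 0.1159] along=-0.0714 F_d=1.03 F_n=-6.61 Fz=9.15 w=0.0312
0 False t=14.62 p=[0.5825 0.1286 0.1159] along=-0.0701 F_d=-4.75 F_n=0.63 Fz=0.25 w=0.0311
1 False t=14.93 p=[0.5827 0.1267 0.1159] along=-0.0682 F_d=-4.75 F_n=1.77 Fz=1.41 w=0.0311
2 False t=15.22 p=[0.5829 0.1243 0.1159] along=-0.0658 F_d=-3.84 F_n=0.48 Fz=0.94 w=0.0312
3 False t=15.53 p=[0.5832 0.1219 0.1159] along=-0.0634 F_d=-3.63 F_n=1.12 Fz=1.81 w=0.0312
4 False t=15.82 p=[0.5834 0.1199 0.1159] along=-0.0613 F_d=-3.28 F_n=-0.60 Fz=1.91 w=0.0311
5 False t=16.12 p=[0.5836 0.1179 0.1159] along=-0.0593 F_d=-3.52 F_n=0.06 Fz=2.28 w=0.0312
6 False t=16.43 p=[0.5839 0.1158 0.1159] along=-0.0572 F_d=-2.56 F_n=0.58 Fz=2.07 w=0.0316
7 False t=16.73 p=[0.5841 0.1138 0.1159] along=-0.0552 F_d=-2.84 F_n=0.62 Fz=2.25 w=0.0313
```

```bash
python3 - <<'E'
from h import *
p0,f=rep("0"); s0=-.0714
robot.line_to(p0+.010*d,vel=.015,guard=12); rep("10")
snap=False
for k in range(18):
    h=robot.line_to(p0+(.010+.001*(k+1))*d,vel=.012,guard=9); p,f=rep(f"{k} {h} {1e3*(robot.observe()['tool_pos']@d-s0):.1f}")
    if f@d>2: snap=True
    if snap and (f@d<-4 or h and f@d<0) or f@d<-9: break
E
```

```text
0 t=16.73 p=[0.5841 0.1138 0.1159] along=-0.0552 F_d=-2.84 F_n=0.62 Fz=2.25 w=0.0313
10 t=17.55 p=[0.5851 0.1039 0.1159] along=-0.0452 F_d=-3.20 F_n=2.66 Fz=0.44 w=0.0313
0 False 27.1 t=17.80 p=[0.5852 0.1029 0.1159] along=-0.0443 F_d=-3.11 F_n=1.64 Fz=1.55 w=0.0318
1 False 28.6 t=18.05 p=[0.5854 0.1015 0.1159] along=-0.0428 F_d=-0.82 F_n=2.32 Fz=1.11 w=0.0311
2 False 29.6 t=18.30 p=[0.5855 0.1004 0.1159] along=-0.0418 F_d=1.75 F_n=1.28 Fz=0.57 w=0.0313
3 False 32.0 t=18.55 p=[0.5858 0.0981 0.1159] along=-0.0394 F_d=9.80 F_n=0.96 Fz=0.47 w=0.0314
4 False 32.5 t=18.80 p=[0.5858 0.0975 0.1159] along=-0.0389 F_d=7.00 F_n=1.04 Fz=1.05 w=0.0313
5 False 32.9 t=19.05 p=[0.5858 0.0971 0.1159] along=-0.0385 F_d=6.75 F_n=2.22 Fz=0.25 w=0.0311
6 False 33.3 t=19.30 p=[0.5859 0.0967 0.1159] along=-0.0381 F_d=2.92 F_n=2.81 Fz=-0.51 w=0.0313
7 False 33.9 t=19.55 p=[0.5859 0.0962 0.1159] along=-0.0375 F_d=-0.47 F_n=5.17 Fz=-0.77 w=0.0316
8 False 34.9 t=19.80 p=[0.5861 0.0952 0.1159] along=-0.0365 F_d=-2.27 F_n=5.18 Fz=-0.82 w=0.0312
9 False 36.0 t=20.05 p=[0.5862 0.0941 0.1159] along=-0.0354 F_d=-1.64 F_n=5.23 Fz=-0.74 w=0.0314
10 False 36.6 t=20.30 p=[0.5862 0.0935 0.1159] along=-0.0348 F_d=-3.29 F_n=5.88 Fz=-1.00 w=0.0312
11 False 37.0 t=20.55 p=[0.5862 0.0931 0.1159] along=-0.0344 F_d=-7.71 F_n=4.92 Fz=-0.61 w=0.0313
```

```bash
python3 - <<'E'
from h import *
p,_=rep("0")
base=p.copy(); x=.0008
def servo(sgn,x,goal=15,lim=45):
    hold=0
    for k in range(lim):
        s=robot.observe(); F=-sgn*(s["ft_force"]@d)   # pull magnitude in sgn direction
        if goal-1.3<F<goal+1.5:
            robot.pause(.05); hold+=.05
            if hold>=.95: break
        else:
            x+=sgn*np.clip((goal-F)/14,-.4,.4)*1e-3
            robot.line_to(base+x*d,vel=.008)
        if k%3==0: print(sgn,k,f"t={s['time']:.2f} F={F:.1f} x={x*1e3:.2f} a={(s['tool_pos']-base)@d*1e3:.2f}")
    print("held",hold); return x
x=servo(1,x); rep("tug")
np.save("st.npy",dict(base=base,x=x),allow_pickle=True)
E
```

```text
0 t=20.55 p=[0.5862 0.0931 0.1159] along=-0.0344 F_d=-7.71 F_n=4.92 Fz=-0.61 w=0.0313
1 0 t=20.55 F=7.7 x=1.20 a=0.00
1 3 t=21.30 F=10.0 x=2.36 a=0.24
1 6 t=21.85 F=12.3 x=2.71 a=0.38
1 9 t=22.40 F=14.9 x=2.84 a=0.51
1 12 t=22.55 F=14.4 x=2.84 a=0.50
1 15 t=22.70 F=14.9 x=2.84 a=0.50
1 18 t=23.05 F=14.8 x=2.94 a=0.53
1 21 t=23.20 F=14.7 x=2.94 a=0.56
1 24 t=23.35 F=14.6 x=2.94 a=0.54
held 0.9500000000000003
tug t=23.50 p=[0.5863 0.0926 0.1159] along=-0.0339 F_d=-13.90 F_n=5.45 Fz=-0.35 w=0.0314
```

```bash
python3 - <<'E'
from h import *
st=np.load("st.npy",allow_pickle=True).item(); base,x=st["base"],st["x"]
def servo(sgn,x,goal=15,lim=60):
    hold=0
    for k in range(lim):
        s=robot.observe(); F=-sgn*(s["ft_force"]@d)
        if goal-1.3<F<goal+1.5:
            robot.pause(.05); hold+=.05
            if hold>=.95: break
        else:
            x+=sgn*np.clip((goal-F)/14,-.4,.4)*1e-3
            robot.line_to(base+x*d,vel=.008)
        if k%3==0: print(sgn,k,f"t={s['time']:.2f} F={F:.1f} x={x*1e3:.2f} a={(s['tool_pos']-base)@d*1e3:.2f}")
        if (s['tool_pos']-base)@d<-.007: print("moved too far"); break
    print("held",hold); return x
x=servo(-1,x); rep("push")
np.save("st.npy",dict(base=base,x=x),allow_pickle=True)
E
```

```text
-1 0 t=23.50 F=-13.9 x=2.54 a=0.53
-1 3 t=24.25 F=-9.7 x=1.34 a=0.19
-1 6 t=25.00 F=-5.3 x=0.14 a=-0.32
-1 9 t=25.75 F=-2.3 x=-1.06 a=-0.82
-1 12 t=26.50 F=2.7 x=-2.26 a=-1.73
-1 15 t=27.25 F=1.3 x=-3.46 a=-3.11
-1 18 t=28.00 F=4.4 x=-4.66 a=-4.01
-1 21 t=28.75 F=8.0 x=-5.86 a=-4.54
-1 24 t=29.50 F=12.3 x=-6.69 a=-4.95
-1 27 t=30.05 F=13.8 x=-6.90 a=-5.09
-1 30 t=30.40 F=14.6 x=-7.04 a=-5.14
-1 33 t=30.55 F=14.5 x=-7.04 a=-5.15
-1 36 t=30.70 F=13.4 x=-7.16 a=-5.15
-1 39 t=31.25 F=14.9 x=-7.25 a=-5.21
-1 42 t=31.40 F=14.3 x=-7.25 a=-5.19
-1 45 t=31.55 F=15.3 x=-7.25 a=-5.20
held 0.9500000000000003
push t=31.70 p=[0.5858 0.0983 0.1159] along=-0.0396 F_d=15.12 F_n=2.40 Fz=-0.15 w=0.0310
```

```bash
python3 - <<'E'
from h import *
st=np.load("st.npy",allow_pickle=True).item(); base=st["base"]
robot.line_to(base-.003*d,vel=.012); rep("relaxed")
robot.set_gripper(.085); p,_=rep("open")
robot.line_to([p[0],p[1],.2],vel=.12)
im=robot.grab_frame("wrist"); rep("up")
cv2.imwrite("pics/w3z.png",cv2.resize(im[:260,200:460],None,fx=2.3,fy=2.3,interpolation=2))
cv2.imwrite("pics/top3.png",robot.grab_frame("top"))
E
```

```text
relaxed t=32.21 p=[0.5859 0.0964 0.1159] along=-0.0377 F_d=0.08 F_n=3.90 Fz=0.52 w=0.0312
open t=32.77 p=[0.5859 0.0961 0.1159] along=-0.0374 F_d=0.21 F_n=0.17 Fz=-0.56 w=0.0850
up t=33.67 p=[0.5854 0.0961 0.1988] along=-0.0375 F_d=-0.26 F_n=1.00 Fz=0.36 w=0.0852
```

View pics/w3z.png

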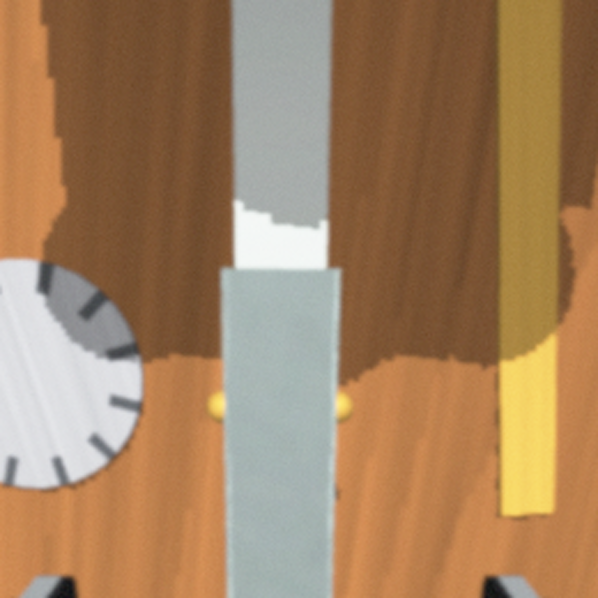

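```bash
python3 - <<'E'
from h import *
robot.job_done(); print(robot.observe()["time"])
E
```

```text
the job is handed in; nothing more can be done
the job is handed in; nothing more can be done
```

The support arm is drawn out and locked, with both snap buttons out through the last pair of holes. I handed the job in at about 34 s of the 58 s allowed.

- **Drawing out:** I drew the arm out by feel until the buttons snapped out in the middle holes, which located them. I then squeezed the buttons flush with the gripper and pulled on about 36 mm. There the force showed them snapping and catching in the last holes.
- **Proving the lock:** the outward tug and the push back towards the mill each held at about 14–15 N, for about 0.95 s of samples within 13.7–16.5 N. The lock held both ways, and no force reading taken between moves was above about 15 N on the buttons. The gripper shifted about 5.7 mm between the two, which I put down to button play, yield and give in the grip.
- **Last check:** after I relieved the force, let go and lifted clear, the wrist picture showed both buttons standing out about 37 mm from the tube's mill-side end, as the last pair should. The brass strip and the wire gauge looked unmoved.
- **Not seen or checked:**
  - The expected 10–15 N bump when riding over the middle holes never showed in my readings, only about 5 N. The force step and the picture still agree that the buttons are in the last holes.
  - The other tools were not in that last close-up. I saved a final overhead picture but did not view it.

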